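# Return measured power components to their carriers and quarantine the reject

### The job

These four power components have been measured and must leave the bench: stand the plain capacitor, the heat sink and the transformer each fully down in the empty pocket of the carrier that already holds one of its kind, and stand the capacitor with the red reject dot in the red reject tray instead. Set every part down upright without dropping it, and leave the loupe and the stamp where they are.

Things in the scene. Friction and masses are not known exactly. Their poses are not given: they have to be found in the camera images.
- capacitor_good: Electrolytic capacitor standing upright: blue-sleeved cylinder 35 mm in diameter and 50 mm high, bare silver top with a fine score, one light stripe down its side; no red dot; about 60 g. Origin: centre of its underside, z up along the cylinder. Grip anywhere across its diameter, 30 to 40 mm above its underside.
- capacitor_rejected: The same kind of capacitor (35 mm diameter, 50 mm high, blue sleeve, about 60 g) but with a round red reject dot, 25 mm across, on its silver top. Origin: centre of its underside, z up.
- heatsink: Bare aluminium finned heat sink standing upright, 24 mm (its x) by 60 mm (its y) by 45 mm high, fins upright and pointing along its x, about 100 g. Origin: centre of its underside, z up. Grip across the 24 mm (along its x), over the fin tips, 30 to 40 mm above its underside. Same after a half turn.
- transformer: Small ferrite-core transformer standing upright, 40 mm (x) by 44 mm (y) by 45 mm high: black foot plate 40 x 44 x 6 mm, dark grey core 16 mm (x) by 44 mm (y) up to the top, yellow winding 34 mm thick (x) in its middle; about 120 g. Origin: centre of underside, z up. Grip across the core's 44 mm (along its y), 30 to 40 mm above its underside. Same after a half turn.
- capacitor_carrier: Fixed grey two-pocket carrier, 136 x 66 mm slab, top 14 mm above the bench, pockets 10 mm deep. Origin: on the bench under the centre of the EMPTY pocket, round, 47 mm in diameter. Its +x runs to the other pocket, 64 mm away, where a blue capacitor already stands (fixed, top 54 mm above the bench).
- heatsink_carrier: Fixed grey two-pocket carrier, 138 x 88 mm slab, top 14 mm above the bench, pockets 10 mm deep. Origin: on the bench under the centre of the EMPTY pocket, a rectangle 36 mm (its x) by 72 mm (its y). Its +x runs to the other pocket, 66 mm away, where a heat sink already stands (fixed, top 49 mm above the bench). The heat sink's x goes along the carrier's x, either way round.
- transformer_carrier: Fixed grey two-pocket carrier, 138 x 74 mm slab, top 14 mm above the bench, pockets 10 mm deep. Origin: on the bench under the centre of the EMPTY pocket, a rectangle 52 mm (its x) by 56 mm (its y). Its +x runs to the other pocket, 66 mm away, where a transformer already stands (fixed, top 49 mm above the bench). The transformer's x goes along the carrier's x, either way round.
- reject_tray: Fixed square open red plastic tray, 116 x 116 mm outside, 108 x 108 mm inside, walls 4 mm thick with a rounded rim up to 20 mm above the bench, inner floor 4 mm above the bench. Origin: on the bench under its centre; x and y along its walls. Empty at the start.
- loupe: Bystander: black eye loupe standing on the bench, 37 mm in diameter, 42 mm high. Origin: centre of its underside. Leave it alone.
- stamp: Bystander: brown wooden inspection stamp, 31 mm in diameter, 58 mm high, standing on a black ink pad. Origin: centre of its underside. Leave it alone.
Mind the look-alikes: they are no part of the job. Leave any green look-alike of the capacitor_rejected alone.

How it is judged (in metres and radians):
At the end, for the whole second after the job is handed in: Plain capacitor, heat sink and transformer stand in their own kind's empty pocket (within 10 mm of its centre), the dotted capacitor in the red tray (centre within 40 mm of its centre along each wall); each within 3.5 mm of the floor there, tilted under 0.1 rad, released, at rest (horizontal distance between capacitor_good and capacitor_carrier below 0.01 m and z of capacitor_good in the frame of capacitor_carrier below 0.0075 m and angle between each of capacitor_good, heatsink, transformer, capacitor_rejected's own z axis and vertical below 0.1 rad and horizontal distance between heatsink and heatsink_carrier below 0.01 m and z of heatsink in the frame of heatsink_carrier below 0.0075 m and horizontal distance between transformer and transformer_carrier below 0.01 m and z of transformer in the frame of transformer_carrier below 0.0075 m and x of capacitor_rejected in the frame of reject_tray between -0.04 and 0.04 m and y of capacitor_rejected in the frame of reject_tray between -0.04 and 0.04 m and z of capacitor_rejected in the frame of reject_tray below 0.0075 m and linear speed of each of capacitor_good, heatsink, transformer, capacitor_rejected below 0.02 m/s); the robot touches nothing.
It fails at once if a part is dropped (it moves faster than 0.8 m/s while no finger touches it) ((linear speed of capacitor_good above 0.8 m/s and contact force between the fingers and capacitor_good below 0.05 N) or (linear speed of heatsink above 0.8 m/s and contact force between the fingers and heatsink below 0.05 N) or (linear speed of transformer above 0.8 m/s and contact force between the fingers and transformer below 0.05 N) or (linear speed of capacitor_rejected above 0.8 m/s and contact force between the fingers and capacitor_rejected below 0.05 N)).
It fails at once if the loupe is moved more than 20 mm (distance of loupe from where it was at the start of the episode above 0.02 m).
It fails at once if the stamp is moved more than 20 mm (distance of stamp from where it was at the start of the episode above 0.02 m).
It also fails if it takes over 93 s, if anything falls off the work surface, if the arm or the gripper's body presses on something with over 40 N, if the wrist force passes 120 N, or if a joint passes its speed limit or range.

### The arm

A 6-joint arm with a two-finger parallel gripper is mounted at the origin on a cart in front of the work surface, level with it; the furniture and walls round the work are solid. World frame = base frame: x ahead of the robot, y to its left, z up, the work surface at z = 0. Lengths are in m, angles in degrees, forces in N, time in s.
With the tool pointing down it reaches from about 0.425 to 1.125 m from the base axis. Payload 14.9 kg.
Tool frame: the origin (TCP) lies on the centre line of the jaws, within the pads' length; the fingertips stand 22 mm ahead of it and the grasp point (between the pads) lies 3 mm ahead of it; x points along the fingers, y is the direction in which the jaws open and shut, and the axes are right-handed (so a half turn about x gives the same grasp; the last joint's range is limited). The gripper opens to 91 mm and grips with 3 to 60 N. Pads are 32 mm wide; open, the fingers measure 118 mm over their backs; the gripper's body (76 mm by 178 mm) begins 60 mm behind the grasp point.
Start: joints at [-70.262, 21.709, 99.362, -0, 58.929, -1.908], TCP at [0.258, -0.651, 0.236] pointing down, gripper open.
Joint ranges: [-158.91, 158.91], [-42.39, 125.64], [0.06, 152.35], [-60.88, 240.88], [17.5, 164.5], [-176.32, 176.32]. Speed limits (degrees/s): [108.29, 108.29, 136.94, 180, 180, 180].

### API

Orientations are given as [roll, pitch, yaw] about the fixed x, y, z axes, in that order (R = Rz(yaw) Ry(pitch) Rx(roll)).
In Python, from cell import telemetry, grab_frame, ticket gives the robot as it stands. The module is installed in compiled form; this text tells all that it offers.
- The arm moves only by the shell command python3 -m inch 'ROWS'. ROWS is a JSON object of lists of equal length, an entry for each row: "xyz": the shift along the tool's x, y, z in cm, a list of three; "spin": the turn about the tool's x in rad; "gripper": the opening, from 0 (shut) to 1 (fully open). In form: {"xyz": [[tx, ty, tz], ...], "spin": [spin, ...], "gripper": [gripper, ...]}. A call has 1 to 20 rows; each row is the pose to reach, as a shift and turn from the pose commanded when the call began, along the tool's axes at that moment; what a row does not reach only later rows make up. A row lasts 1/12 s, in which the tool goes at most 41.7 mm and 7.16 degrees, less where a joint would pass 70% of its speed; a pose out of reach is approached as far as the arm can. A call with a gripper value outside its range is refused whole. The fingers move at their own pace and stop on an object; the grip force is fixed at half the most. Time passes only in rows, so rows that repeat a pose let the fingers close. It gives the time, the measured TCP pose, the force and the opening at its end, in the units of the state.
- telemetry.observe(): the state, without advancing time (a new reading comes with each control period).
- grab_frame(name): name is "side" or "top" or "wrist"; returns a dict with "img" (384x512x3 uint8, red, green, blue), "depth" (384x512 float32, m along the optical axis (not along the pixel's ray), 0 where there is no reading), "K" (3x3 intrinsics, pixels), "rvec" (rotation vector, rad) and "tvec" (3), from world to camera coordinates, as OpenCV has them. Camera axes: x right, y down, z forward; pixel columns grow to the right and rows downward; lengths in m; the calibration is good to about 2 mm. A picture is of the moment at which its call begins.
- ticket.close_job(): hands the job in, once; it reports no verdict.
The state is a dict: "time_s": time; "joints": joint angles; "qd": joint speeds; "joint_torque": joint torques, N m; "tool_pos": TCP position; "orientation": TCP orientation; "force": force on the tool from outside, world axes, zero at the start; "moment": the same for the moment, N m; "grip_width": opening from 0.0 (shut) to 1.0 (fully open).
Only numpy, scipy, OpenCV 4.12 (cv2) and the standard library are available. Lean on these libraries where they do the work, as an engineer would, in place of code of your own. Each camera call takes 0.05 s, during which the arm holds its last target.

## Working session

There is one attempt and no reset: what is moved stays moved. The work goes in short steps, Python scripts to look and compute and a shell command to move; the robot and the scene stay as the last step left them, time stands still between calls to the robot, and variables do not carry over. Pictures are saved under pics/ and viewed, and the job is handed in when it is done.

```bash
mkdir -p pics; python3 - <<'E'
from cell import telemetry, grab_frame
import cv2,numpy as np
print(telemetry.observe())
for n in("top","side","wrist"):
    f=grab_frame(n); cv2.imwrite(f"pics/{n}0.png",f["img"][:,:,::-1]); np.savez(f"{n}0.npz",**f)
    R=cv2.Rodrigues(f["rvec"])[0]; print(n,f["K"].tolist(),(-R.T@np.ravel(f["tvec"])).round(3),R.round(2).tolist())
E
```

```text
{'time_s': 0.0, 'joints': array([-7.02604425e+01,  2.17389618e+01,  9.93965577e+01, -1.17947258e-04,
        5.89293905e+01, -1.90763891e+00]), 'qd': array([ 0.09996574,  0.00983503, -0.09038526, -0.03744219,  0.02722713,
        0.01829005]), 'joint_torque': array([-1.72657154e-03, -7.63721251e+01, -4.34367979e+01,  6.49591209e-02,
        4.24659520e-02, -4.46259264e-05]), 'tool_pos': array([ 0.25809019, -0.65026724,  0.23527459]), 'orientation': array([-91.81852515,  89.93508983, 109.82873224]), 'force': array([0.27576506, 0.32564089, 0.05431188]), 'moment': array([-0.01665059,  0.04054179, -0.0133464 ]), 'grip_width': 0.9983760639726177}
top [[490.350597715607, 0.0, 255.6740722392384], [0.0, 490.350597715607, 184.83934594502372], [0.0, 0.0, 1.0]] [ 0.325 -0.041  1.509] [[-0.02, -1.0, -0.01], [-0.99, 0.02, -0.12], [0.12, 0.01, -0.99]]
side [[411.147916726554, 0.0, 257.75961892590084], [0.0, 411.147916726554, 191.52442265668768], [0.0, 0.0, 1.0]] [0.156 0.894 0.643] [[-0.94, -0.34, -0.01], [-0.16, 0.48, -0.86], [0.29, -0.81, -0.51]]
wrist [[329.98389436119515, 0.0, 259.6335226709816], [0.0, 329.98389436119515, 190.17174346502856], [0.0, 0.0, 1.0]] [ 0.334 -0.62   0.384] [[0.37, -0.93, -0.0], [-0.89, -0.36, 0.29], [-0.27, -0.1, -0.96]]
```

View pics/top0.png

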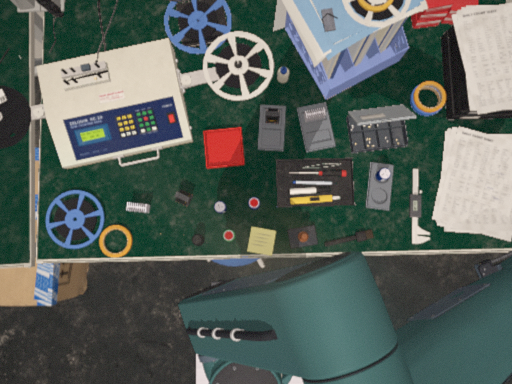

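View pics/side0.png

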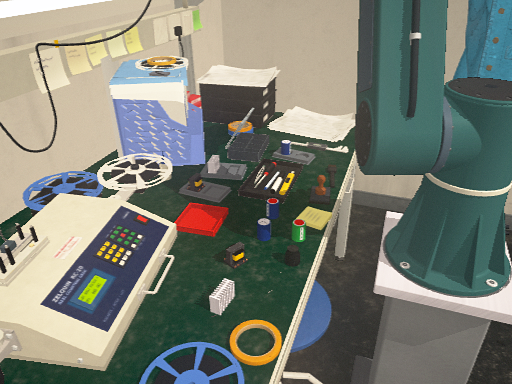

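View pics/wrist0.png

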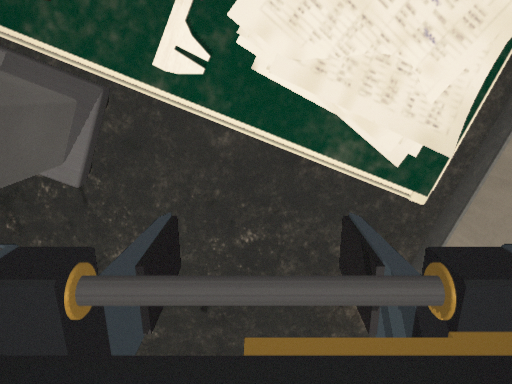

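```bash
python3 - <<'E'
import cv2
t=cv2.imread("pics/top0.png"); s=cv2.imread("pics/side0.png")
cv2.imwrite("pics/topA.png",cv2.resize(t[85:255,115:275],None,fx=3.5,fy=3.5,interpolation=cv2.INTER_CUBIC))
cv2.imwrite("pics/topB.png",cv2.resize(t[85:255,195:415],None,fx=3.5,fy=3.5,interpolation=cv2.INTER_CUBIC))
cv2.imwrite("pics/sideA.png",cv2.resize(s[130:320,170:350],None,fx=3.1,fy=3.1,interpolation=cv2.INTER_CUBIC))
E
```

```text
(no output)
```

View pics/topA.png

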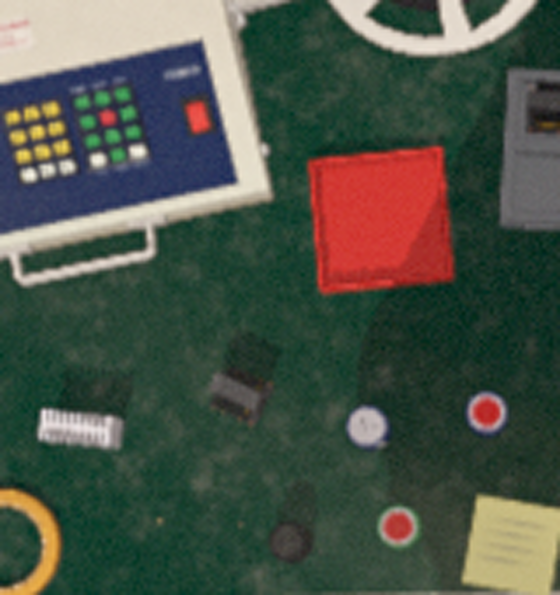

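View pics/topB.png

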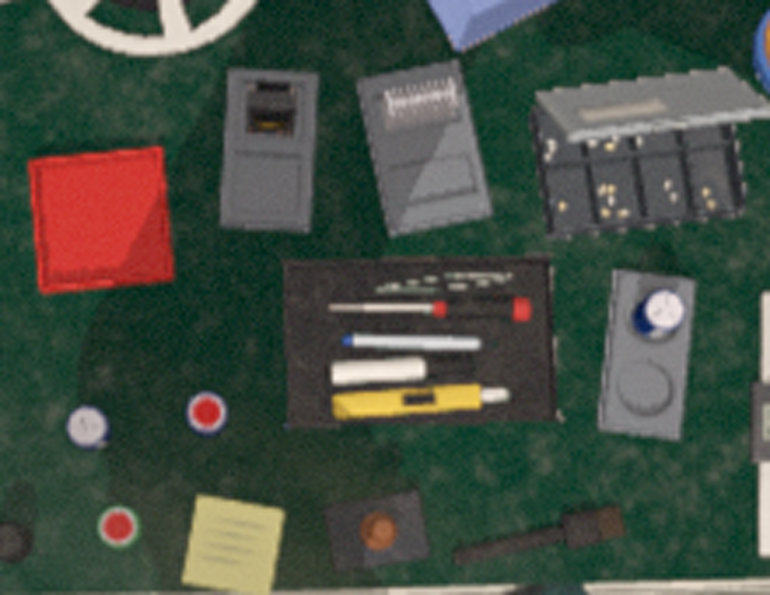

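View pics/sideA.png

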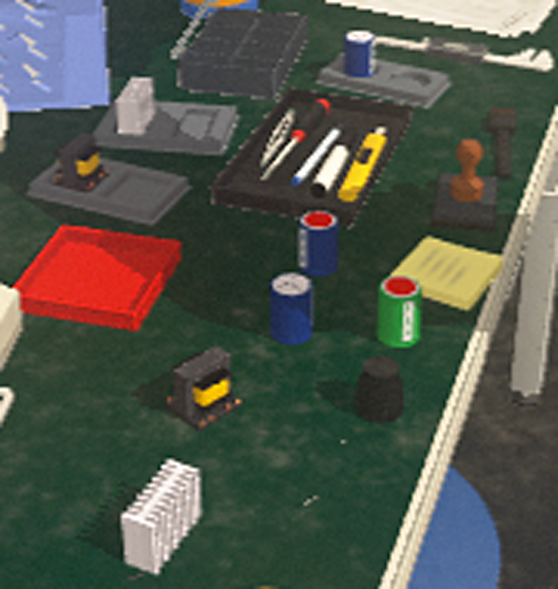

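```bash
cat > h.py <<'E'
import cv2,numpy as np
def cloud(f):
    d=f["depth"];v,u=np.mgrid[:d.shape[0],:d.shape[1]];K=f["K"]
    p=np.stack([(u-K[0,2])/K[0,0]*d,(v-K[1,2])/K[1,1]*d,d],-1)
    R=cv2.Rodrigues(f["rvec"])[0]
    return (p-np.ravel(f["tvec"]))@R
def ray(f,px,z):
    K=f["K"];R=cv2.Rodrigues(f["rvec"])[0];c=-R.T@np.ravel(f["tvec"])
    px=np.atleast_2d(np.asarray(px,float))
    d=np.c_[(px[:,0]-K[0,2])/K[0,0],(px[:,1]-K[1,2])/K[1,1],np.ones(len(px))]@R
    return c[:2]+d[:,:2]*((z-c[2])/d[:,2])[:,None]
E
python3 - <<'E'
from h import *
f=dict(np.load("top0.npz")); P=cloud(f); 
# bench
print("bench",P[165:175,215:225,2].std(),P[165:175,225:235,2].mean(), (f["depth"]==0).mean())
Z=P[...,2]
def comp(box,zlo,zhi,n):
    x0,y0,x1,y1=box
    m=np.zeros(Z.shape,np.uint8); m[y0:y1,x0:x1]=((Z>zlo)&(Z<zhi))[y0:y1,x0:x1]
    k,l,st,c=cv2.connectedComponentsWithStats(m)
    for i in range(1,k):
        if st[i,4]<15: continue
        px=np.argwhere(l==i)[:,::-1]
        q=P[l==i]; z=np.median(q[:,2])
        cn=cv2.findContours((l==i).astype(np.uint8),cv2.RETR_EXTERNAL,cv2.CHAIN_APPROX_NONE)[0][0]
        xy=ray(f,cn[:,0],z)
        r=cv2.minAreaRect((xy*1000).astype(np.float32))
        print(n,st[i],"med z%.3f"%z,"mean",ray(f,px,z).mean(0).round(4),"rect",[np.round(a,1) for a in r])
comp((120,185,275,250),.03,.08,"part")
comp((195,90,250,175),.008,.03,"tray")
comp((250,95,345,160),.008,.03,"carr")
comp((360,155,400,215),.008,.03,"carrC")
comp((250,95,345,160),.03,.08,"stand"); comp((360,155,400,215),.03,.08,"standC")
comp((285,210,330,250),.02,.08,"stamp")
comp((270,155,360,210),.01,.1,"trayTools")
vis=cv2.resize((np.clip(Z[85:255,115:415]*255/.08,0,255)).astype(np.uint8),None,fx=2.6,fy=2.6,interpolation=cv2.INTER_NEAREST)
cv2.imwrite("pics/hz.png",vis)
E
```

```text
bench 0.14990283719379913 0.002341517809240945 0.004262288411458333
part [175 189  15  15 145] med z0.040 mean [0.474  0.1895] rect [array([473.7, 190. ]), array([44.9, 37.6]), np.float64(63.1)]
part [248 197  12  12 115] med z0.050 mean [ 0.4496 -0.0248] rect [array([449.3, -24.9]), array([32.8, 32.9]), np.float64(88.6)]
part [214 201  12  12 116] med z0.050 mean [0.44   0.0768] rect [array([439.8,  76.8]), array([32.9, 32.9]), np.float64(88.6)]
part [126 202  22  10 158] med z0.042 mean [0.4467 0.3265] rect [array([446.8, 326.8]), array([63.3, 23.6]), np.float64(82.9)]
part [223 229  12  12 114] med z0.050 mean [0.3553 0.052 ] rect [array([356.1,  51.4]), array([32.7, 32.4]), np.float64(88.6)]
part [192 234  10  11  74] med z0.040 mean [0.3453 0.1481] rect [array([345.2, 147.5]), array([27.5, 27.1]), np.float64(44.3)]
tray [202 127  42  41 281] med z0.018 mean [0.6293 0.0666] rect [array([627.8,  66. ]), array([121.7, 121.1]), np.float64(5.0)]
carr [297 102  38  48 718] med z0.013 mean [ 0.6875 -0.2228] rect [array([ 687.4, -222.4]), array([138.8,  93.1]), np.float64(10.1)]
carr [2
[... 896 characters left out ...]
, np.float64(88.6)]
stamp [297 231  12  12  88] med z0.065 mean [ 0.3462 -0.1665] rect [array([ 344.8, -166.1]), array([32.2, 32. ]), np.float64(87.9)]
trayTools [275 157  81  50 713] med z0.018 mean [ 0.4949 -0.2109] rect [array([ 512., -213.]), array([240.4, 147.1]), np.float64(90.0)]
trayTools [289 169  58   9 218] med z0.022 mean [ 0.5388 -0.2544] rect [array([ 537.3, -222.5]), array([174.4,  24.7]), np.float64(88.6)]
trayTools [292 180  42   4  89] med z0.013 mean [ 0.5119 -0.2044] rect [array([ 512.7, -207.1]), array([125.8,   9.3]), np.float64(88.6)]
trayTools [288 186  43   9 248] med z0.020 mean [ 0.4871 -0.1948] rect [array([ 486.3, -194.7]), array([ 20.7, 129.2]), np.float64(2.2)]
```

View pics/hz.png

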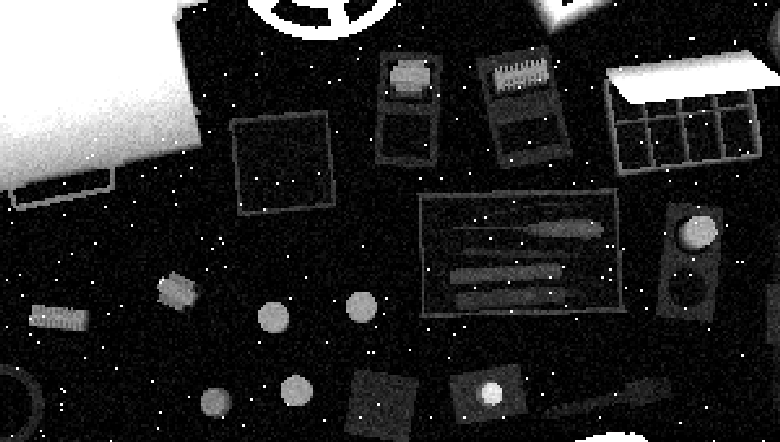

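```bash
cat >> h.py <<'E'
from scipy.spatial.transform import Rotation as Ro
def pose(s):
    return np.array(s["tool_pos"]),Ro.from_euler("xyz",s["orientation"],degrees=True).as_matrix()
def go(s,target,jaw=None):
    p,R=pose(s); sh=R.T@(np.array(target)-p)*100
    a=np.degrees(np.arctan2(R[1,1],R[0,1]))
    out="shift cm %s | jaw now %.2f q1 %.1f q6 %.1f"%(sh.round(2).tolist(),a,s["joints"][0],s["joints"][5])
    if jaw is not None:
        d=(jaw-a+90)%180-90   # world yaw change; tool x down => spin=-d
        out+=" | spin %.3f rad (alt %.3f)"%(-np.radians(d),-np.radians(d-np.sign(d)*180))
    print(out)
def rep(s):
    p,R=pose(s); print("t %.2f"%s["time_s"],"tcp",p.round(4),"jaw %.2f"%np.degrees(np.arctan2(R[1,1],R[0,1])),"down",R[:,0].round(3),"F",s["force"].round(1),"w %.3f"%s["grip_width"])
E
python3 - <<'E'
from h import *
from cell import telemetry
s=telemetry.observe(); rep(s); print(pose(s)[1].round(3))
go(s,(.50,-.30,.235)); go(s,(.47,.03,.235),90)
f=dict(np.load("top0.npz"));P=cloud(f)
for u in range(40,200,12): 
    print(u,[(P[v,u].round(2).tolist()) for v in (120,145,155,165,172)])
E
```

```text
t 0.15 tcp [ 0.2581 -0.6504  0.2354] jaw -68.35 down [-0.     0.001 -1.   ] F [-0.1 -0.9  0.4] w 0.996
[[-0.     0.369 -0.929]
 [ 0.001 -0.929 -0.369]
 [-1.    -0.001 -0.   ]]
shift cm [0.06, -23.64, -35.41] | jaw now -68.35 q1 -70.3 q6 -1.9
shift cm [0.09, -55.42, -44.79] | jaw now -68.35 q1 -70.3 q6 -1.9 | spin 0.378 rad (alt -2.764)
40 [[0.73, 0.65, -0.0], [0.65, 0.64, 0.0], [0.62, 0.64, -0.0], [0.59, 0.64, 0.0], [0.56, 0.64, 0.0]]
52 [[0.7, 0.56, 0.11], [0.65, 0.61, -0.0], [0.62, 0.61, -0.0], [0.59, 0.6, -0.0], [0.56, 0.6, 0.0]]
64 [[0.7, 0.53, 0.11], [0.63, 0.53, 0.08], [0.6, 0.54, 0.07], [0.58, 0.54, 0.05], [0.56, 0.56, 0.01]]
76 [[0.7, 0.49, 0.1], [0.63, 0.5, 0.08], [0.61, 0.51, 0.06], [0.58, 0.52, 0.03], [0.56, 0.53, 0.0]]
88 [[0.7, 0.46, 0.1], [0.63, 0.47, 0.07], [0.6, 0.47, 0.06], [0.58, 0.49, 0.0], [0.56, 0.49, -0.0]]
100 [[0.7, 0.42, 0.09], [0.63, 0.43, 0.07], [0.6, 0.43, 0.06], [0.58, 0.45, 0.0], [0.56, 0.45, 0.0]]
112 [[0.7, 0.39, 0.09], [0.63, 0.4, 0.07], [0.6, 0.4, 0.05], [0.58, 0.41, 0.01], [0.56, 0.41, 0.0]]
124 [[0.7, 0.35, 0.09], [0.63, 0.36, 0.06], [0.61, 0.37, 0.03], [0.57, 0.37, 0.04], [0.56, 0.38, 0.0]]
136 [[0.7, 0.32, 0.09], [0.63, 0.33, 0.06], [0.61, 0.34, 0.0], [0.58, 0.34, 0.0], [0.56, 0.34, -0.0]]
148 [[0.7, 0.28, 0.09], [0.32, -0.04, 1.51], [0.61, 0.3, 0.01], [0.58, 0.3, -0.0], [0.56, 0.3, 0.0]]
160 [[0.7, 0.25, 0.08], [0.63, 0.25, 0.05], [0.61, 0.26, 0.0], [0.58, 0.26, -0.0], [0.56, 0.27, -0.01]]
172 [[0.7, 0.21, 0.09], [0.64, 0.22, 0.02], [0.61, 0.23, 0.01], [0.58, 0.23, 0.0], [0.56, 0.23, -0.0]]
184 [[0.7, 0.18, 0.08], [0.64, 0.19, -0.0], [0.61, 0.19, -0.0], [0.58, 0.19, 0.0], [0.55, 0.19, -0.0]]
196 [[0.72, 0.15, 0.0], [0.64, 0.15, -0.0], [0.61, 0.15, 0.01], [0.58, 0.15, -0.01], [0.55, 0.15, 0.0]]
```

```bash
python3 -m inch '{"xyz":[[0,-23.6,-35.4],[0,-23.6,-35.4],[0,-23.6,-35.4],[0,-23.6,-35.4],[0,-23.6,-35.4],[0,-23.6,-35.4],[0,-23.6,-35.4],[0,-23.6,-35.4],[0,-23.6,-35.4],[0,-23.6,-35.4],[0,-23.6,-35.4],[0,-55.4,-44.8],[0,-55.4,-44.8],[0,-55.4,-44.8],[0,-55.4,-44.8],[0,-55.4,-44.8],[0,-55.4,-44.8],[0,-55.4,-44.8],[0,-55.4,-44.8],[0,-55.4,-44.8]],"spin":[0,0,0,0,0,0.38,0.38,0.38,0.38,0.38,0.38,0.38,0.38,0.38,0.38,0.38,0.38,0.38,0.38,0.38],"gripper":[1,1,1,1,1,1,1,1,1,1,1,1,1,1,1,1,1,1,1,1]}'
cat > snap.py <<'E'
import sys
from h import *
from cell import telemetry,grab_frame
cam,name=sys.argv[1:3]
f=grab_frame(cam); np.savez(name+".npz",**f); cv2.imwrite(f"pics/{name}.png",f["img"][:,:,::-1]); rep(telemetry.observe())
E
python3 snap.py wrist w1
```

```text
time_s: 1.82
tool_pos: [0.4692, 0.0345, 0.2359]
orientation: [-79.9, 90.0, 100.2]
force: [0.6, -1.0, -0.5]
grip_width: 0.998
t 1.87 tcp [0.4697 0.0323 0.2359] jaw -89.86 down [-0.  0. -1.] F [ 0.  -0.5  0.2] w 0.997
```

View pics/w1.png

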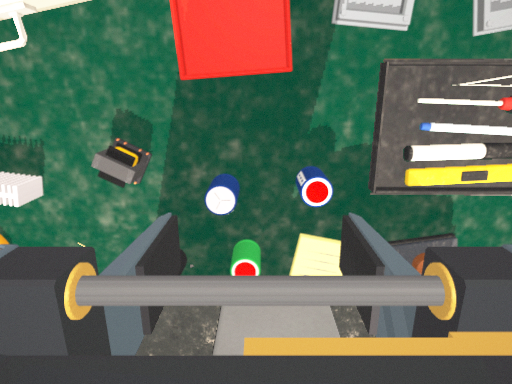

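```bash
python3 - <<'E'
from h import *
f=dict(np.load("w1.npz")); P=cloud(f);Z=P[...,2]
img=f["img"]; 
for z0,z1,box in((.045,.055,(180,160,360,230)),(.036,.05,(80,130,170,200))):
    m=np.zeros(Z.shape,np.uint8);x0,y0,x1,y1=box;m[y0:y1,x0:x1]=((Z>z0)&(Z<z1))[y0:y1,x0:x1]
    m=cv2.morphologyEx(m,cv2.MORPH_OPEN,np.ones((3,3),np.uint8))
    for c in cv2.findContours(m,cv2.RETR_EXTERNAL,cv2.CHAIN_APPROX_NONE)[0]:
        if cv2.contourArea(c)<80: continue
        z=.05 if z0>.04 else .045
        xy=ray(f,c[:,0],z)*1000; r=cv2.minAreaRect(xy.astype(np.float32)); (cx,cy),rad=cv2.minEnclosingCircle(xy.astype(np.float32))
        print(c[:,0].mean(0),r,(cx,cy,rad))
cv2.imwrite("pics/tr.png",cv2.resize(img[120:210,70:190,::-1],None,fx=5,fy=5,interpolation=cv2.INTER_CUBIC))
E
```

```text
[219.7032967  199.35164835] ((440.06781005859375, 77.85270690917969), (33.2047004699707, 34.98390579223633), 88.99824523925781) (440.27880859375, 77.5969467163086, 17.926240921020508)
[315.08695652 191.07608696] ((449.4063720703125, -23.675827026367188), (34.306175231933594, 34.19572067260742), 0.2565693259239197) (450.0218811035156, -23.684743881225586, 18.02559471130371)
[115.85465116 167.37209302] ((475.82373046875, 187.46571350097656), (45.725685119628906, 36.70014953613281), 57.59314727783203) (473.3818359375, 188.84259033203125, 23.580453872680664)
```

View pics/tr.png

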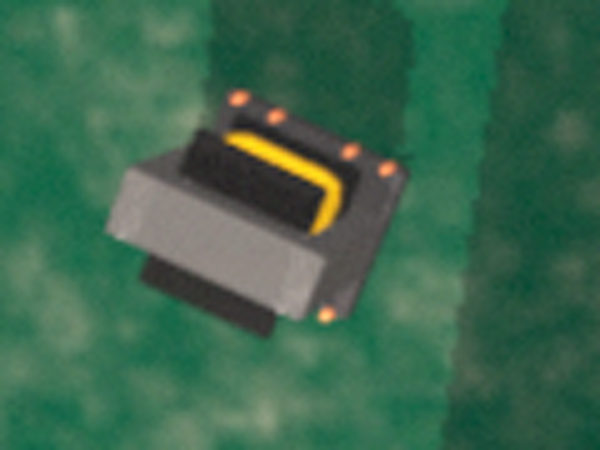

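```bash
python3 - <<'E'
from h import *
from cell import telemetry
s=telemetry.observe(); go(s,(.4498,-.0238,.040))
f=dict(np.load("w1.npz"))
c=np.array([(130,165),(325,250),(300,320),(105,235)])/5+[70,120]
w=ray(f,c,.045)*1000; print(w.round(1),w.mean(0)); d=w[1]-w[0]+w[2]-w[3]; print("ydir",np.degrees(np.arctan2(d[1],d[0])),np.linalg.norm(w[1]-w[0]),np.linalg.norm(w[3]-w[0]))
E
```

```text
shift cm [19.59, 5.61, 2.0] | jaw now -89.86 q1 1.1 q6 90.9
[[488.9 205.2]
 [471.  166.5]
 [455.6 173.5]
 [474.  212.5]] [472.39372715 189.43072935]
ydir -115.06957911360047 42.61309190072771 16.607448305539233
```

```bash
python3 -m inch '{"xyz":[[0,5.6,2],[0,5.6,2],[10,5.6,2],[10,5.6,2],[10,5.6,2],[10,5.6,2],[19.6,5.6,2],[19.6,5.6,2],[19.6,5.6,2],[19.6,5.6,2],[19.6,5.6,2],[19.6,5.6,2],[19.6,5.6,2],[19.6,5.6,2],[19.6,5.6,2],[19.6,5.6,2],[19.6,5.6,2]],"spin":[0,0,0,0,0,0,0,0,0,0,0,0,0,0,0,0,0],"gripper":[0.8,0.8,0.8,0.8,0.8,0.8,0.8,0.8,0.8,0.8,0.2,0.2,0.2,0.2,0.2,0.2,0.2]}'
python3 - <<'E'
from h import *
from cell import telemetry
s=telemetry.observe(); rep(s); go(s,(.628,.066,.12));go(s,(.628,.066,.046))
E
```

```text
time_s: 3.28
tool_pos: [0.4506, -0.0265, 0.0405]
orientation: [172.5, 89.9, -7.6]
force: [-0.7, 0.3, 11.7]
grip_width: 0.376
t 3.28 tcp [ 0.4506 -0.0265  0.0405] jaw -90.12 down [ 0.001 -0.    -1.   ] F [-0.7  0.3 11.7] w 0.376
shift cm [-7.93, -9.28, -17.73] | jaw now -90.12 q1 -6.3 q6 83.8
shift cm [-0.53, -9.28, -17.73] | jaw now -90.12 q1 -6.3 q6 83.8
```

```bash
python3 -m inch '{"xyz":[[0,0,0],[0,0,0],[-2,0,0],[-4,0,0],[-8,0,0],[-8,0,0],[-8,0,0]],"spin":[0,0,0,0,0,0,0],"gripper":[0.2,0.2,0.2,0.2,0.2,0.2,0.2]}'
python3 snap.py wrist w2; python3 snap.py side s2; python3 - <<'E'
import cv2,numpy as np
a=cv2.imread("pics/w2.png");b=cv2.imread("pics/s2.png")
cv2.imwrite("pics/c2.png",cv2.resize(np.hstack([a,b]),(800,300)))
E
```

```text
time_s: 3.87
tool_pos: [0.4515, -0.0265, 0.1219]
orientation: [173.6, 89.7, -6.5]
force: [-0.6, -0.1, -2.2]
grip_width: 0.375
t 3.92 tcp [ 0.4505 -0.0264  0.1205] jaw -90.12 down [ 0.002 -0.    -1.   ] F [-0.4  0.2 -0.6] w 0.377
t 3.97 tcp [ 0.4498 -0.0264  0.1196] jaw -90.12 down [-0.  0. -1.] F [-0.2 -0.  -1.2] w 0.383
```

View pics/c2.png

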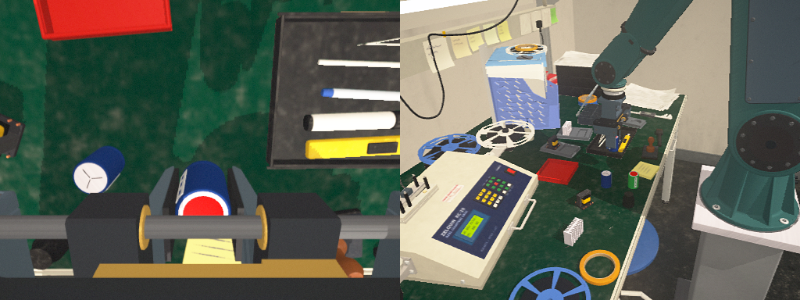

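```bash
python3 -m inch '{"xyz":[[-1,-9.3,-17.8],[-1,-9.3,-17.8],[-1,-9.3,-17.8],[-1,-9.3,-17.8],[-1,-9.3,-17.8],[-1,-9.3,-17.8],[3,-9.3,-17.8],[5.5,-9.3,-17.8],[6.8,-9.3,-17.8],[7.2,-9.3,-17.8],[7.4,-9.3,-17.8],[7.5,-9.3,-17.8],[7.5,-9.3,-17.8],[7.5,-9.3,-17.8]],"spin":[0,0,0,0,0,0,0,0,0,0,0,0,0,0],"gripper":[0.2,0.2,0.2,0.2,0.2,0.2,0.2,0.2,0.2,0.2,0.2,0.2,0.2,0.2]}'
python3 snap.py wrist w3
```

```text
time_s: 5.13
tool_pos: [0.6288, 0.0661, 0.0456]
orientation: [-175.4, 89.9, 4.5]
force: [0.8, 1.1, -1.1]
grip_width: 0.378
t 5.18 tcp [0.6287 0.0661 0.0456] jaw -90.13 down [ 0.001  0.    -1.   ] F [-0.9  0.7 -0.8] w 0.379
```

View pics/w3.png

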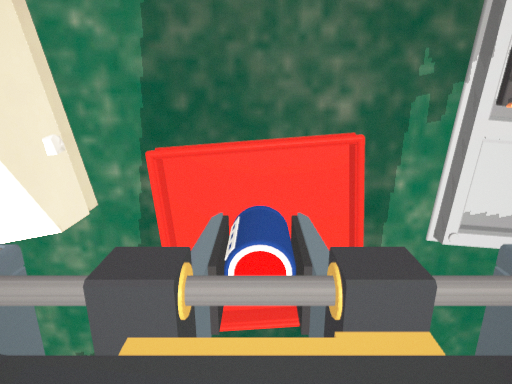

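```bash
python3 -m inch '{"xyz":[[0.1,0,0],[0.15,0,0],[0.15,0,0],[0.15,0,0],[0.15,0,0],[0.15,0,0],[0.15,0,0],[-1,0,0],[-4,0,0],[-8,0,0],[-8,0,0],[-8,0,0]],"spin":[0,0,0,0,0,0,0,0,0,0,0,0],"gripper":[0.2,0.2,0.2,0.62,0.62,0.62,0.62,0.62,0.62,0.62,0.62,0.62]}'
python3 snap.py wrist w4;python3 - <<'E'
from h import *
from cell import telemetry
go(telemetry.observe(),(.440,.0777,.040))
E
```

```text
time_s: 6.18
tool_pos: [0.6299, 0.0663, 0.128]
orientation: [-176.1, 89.7, 3.8]
force: [-0.6, -0.2, 0.7]
grip_width: 0.618
t 6.23 tcp [0.6288 0.0662 0.1263] jaw -90.13 down [ 0.002  0.    -1.   ] F [-0.7 -0.3 -0.2] w 0.620
shift cm [8.59, -1.11, 18.9] | jaw now -90.13 q1 3.9 q6 94.0
```

View pics/w4.png

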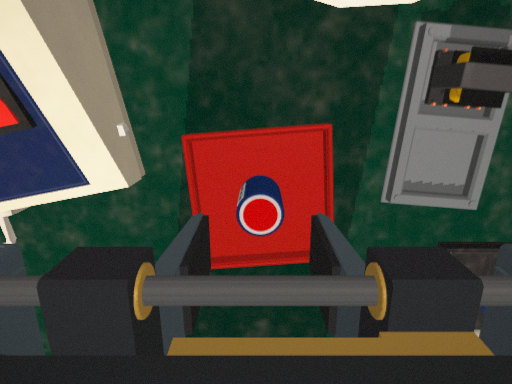

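```bash
python3 -m inch '{"xyz":[[0,-1.1,18.9],[0,-1.1,18.9],[0,-1.1,18.9],[0,-1.1,18.9],[0,-1.1,18.9],[4,-1.1,18.9],[8.5,-1.1,18.9],[8.5,-1.1,18.9],[8.5,-1.1,18.9],[8.5,-1.1,18.9],[8.5,-1.1,18.9],[8.5,-1.1,18.9],[8.5,-1.1,18.9],[8.5,-1.1,18.9],[8.5,-1.1,18.9],[6,-1.1,18.9],[2,-1.1,18.9],[-1,-1.1,18.9],[-1,-1.1,18.9]],"spin":[0,0,0,0,0,0,0,0,0,0,0,0,0,0,0,0,0,0,0],"gripper":[0.8,0.8,0.8,0.8,0.8,0.8,0.8,0.8,0.8,0.2,0.2,0.2,0.2,0.2,0.2,0.2,0.2,0.2,0.2]}'
python3 snap.py wrist w5;python3 - <<'E'
from h import *
from cell import telemetry
s=telemetry.observe()
go(s,(.50,-.30,.14)); go(s,(.465,-.36,.14),0)
E
```

```text
time_s: 7.82
tool_pos: [0.4421, 0.078, 0.14]
orientation: [-172.9, 89.6, 7.0]
force: [1.7, -0.1, 0.8]
grip_width: 0.378
t 7.87 tcp [0.4411 0.0778 0.1378] jaw -90.13 down [ 0.006  0.001 -1.   ] F [-0.9  0.1 -1.2] w 0.377
shift cm [-0.22, 37.77, -5.97] | jaw now -90.13 q1 7.0 q6 97.1
shift cm [-0.24, 43.78, -2.48] | jaw now -90.13 q1 7.0 q6 97.1 | spin 1.569 rad (alt -1.573)
```

View pics/w5.png

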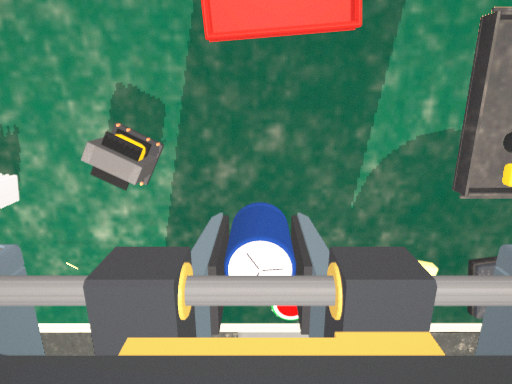

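```bash
python3 -m inch '{"xyz":[[0,22.8,-2.9],[0,22.8,-2.9],[0,22.8,-2.9],[0,22.8,-2.9],[0,22.8,-2.9],[0,22.8,-2.9],[0,43.8,5.1],[0,43.8,5.1],[0,43.8,5.1],[0,43.8,5.1],[0,43.8,5.1],[0,43.8,5.1],[0,43.8,5.1],[0,43.8,5.1],[0,43.8,5.1]],"spin":[0,0,0,0,0,0,0,0,0,0,0,0,0,0,0],"gripper":[0.2,0.2,0.2,0.2,0.2,0.2,0.2,0.2,0.2,0.2,0.2,0.2,0.2,0.2,0.2]}'
python3 snap.py wrist w6
```

```text
time_s: 9.12
tool_pos: [0.3871, -0.3594, 0.134]
orientation: [-48.7, 89.9, 131.2]
force: [0.2, -1.1, -0.6]
grip_width: 0.378
t 9.17 tcp [ 0.3873 -0.3591  0.1342] jaw -90.08 down [-0.001  0.001 -1.   ] F [-0.4  0.2 -1.1] w 0.378
```

View pics/w6.png

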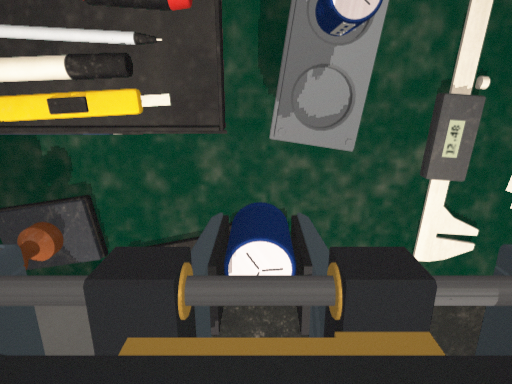

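```bash
python3 - <<'E'
from h import *
f=dict(np.load("w6.npz"));P=cloud(f);Z=cv2.medianBlur(P[...,2].astype(np.float32),3)
m=((Z<.0085)).astype(np.uint8); sub=np.zeros_like(m); sub[60:135,286:362]=m[60:135,286:362]
k,l,st,c=cv2.connectedComponentsWithStats(sub); i=1+np.argmax(st[1:,4]); print(st[i],c[i],np.median(Z[l==i]),np.median(Z[l==0]))
print(ray(f,[c[i]],.014),ray(f,[(324,97)],.014),ray(f,[c[i]],.004))
g=cv2.cvtColor(f["img"][:,:,::-1].copy(),cv2.COLOR_BGR2GRAY)[50:145,265:375]
cv2.imwrite("pics/pk.png",cv2.resize(g,None,fx=6,fy=6,interpolation=cv2.INTER_CUBIC))
cv2.imwrite("pics/pkz.png",cv2.resize(np.clip(Z[50:145,265:375]*12000,0,255).astype(np.uint8),None,fx=6,fy=6,interpolation=cv2.INTER_NEAREST))
E
```

```text
[ 293   67   59   61 2786] [321.84242642  97.12491027] 0.0036737444 0.0062911953
[[ 0.4643657  -0.40746991]] [[ 0.4644593  -0.40915188]] [[ 0.46419092 -0.40926427]]
```

View pics/pk.png

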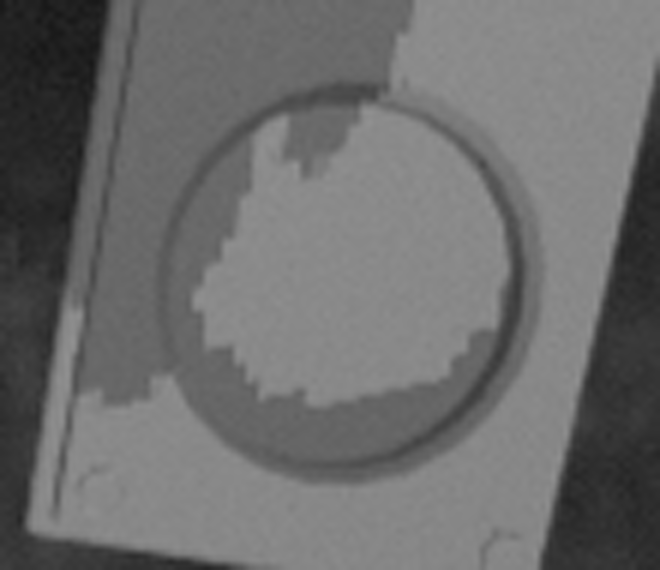

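View pics/pkz.png

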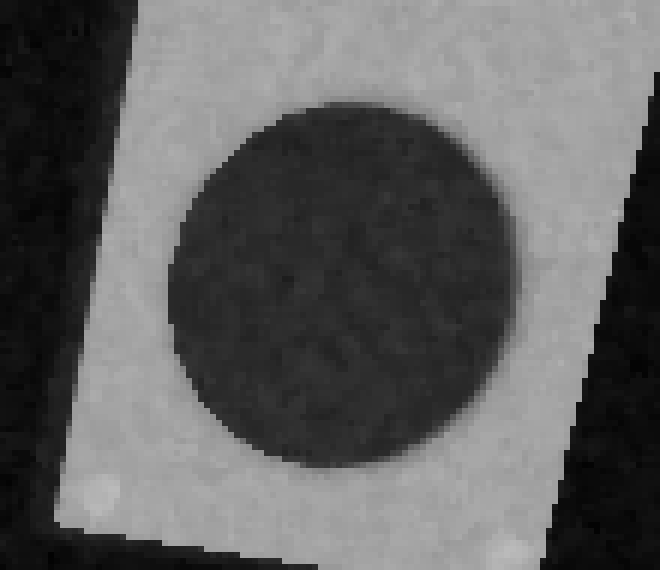

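```bash
python3 -m inch '{"xyz":[[0,5,-7.7],[0,5,-7.7],[0,5,-7.7],[0,5,-7.7],[4,5,-7.7],[6.5,5,-7.7],[7.5,5,-7.7],[8,5,-7.7],[8.4,5,-7.7],[8.7,5,-7.7],[8.9,5,-7.7],[8.9,5,-7.7],[8.9,5,-7.7]],"spin":[0,0,0,0,0,0,0,0,0,0,0,0,0],"gripper":[0.2,0.2,0.2,0.2,0.2,0.2,0.2,0.2,0.2,0.2,0.2,0.2,0.2]}'
python3 snap.py wrist w7
```

```text
time_s: 10.25
tool_pos: [0.4646, -0.4107, 0.0466]
orientation: [135.9, 89.9, -44.3]
force: [0.1, -0.1, -0.1]
grip_width: 0.379
t 10.30 tcp [ 0.4646 -0.4107  0.0466] jaw -90.13 down [ 0.001 -0.001 -1.   ] F [ 0.3  0.5 -1. ] w 0.376
```

View pics/w7.png

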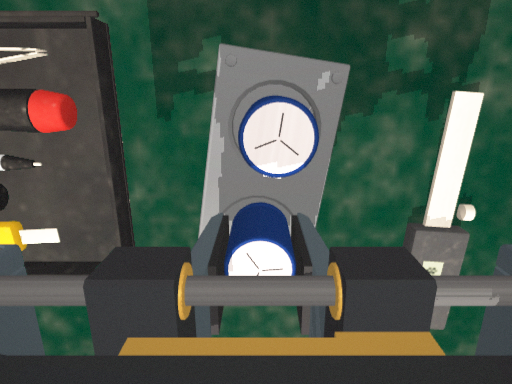

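```bash
python3 -m inch '{"xyz":[[0.1,-0.15,0],[0.2,-0.15,0],[0.25,-0.15,0],[0.25,-0.15,0],[0.25,-0.15,0],[0.25,-0.15,0],[0.25,-0.15,0],[0.25,-0.15,0],[-1,-0.15,0],[-4,-0.15,0],[-8,-0.15,0],[-10,-0.15,0],[-10,-0.15,0],[-10,-0.15,0]],"spin":[0,0,0,0,0,0,0,0,0,0,0,0,0,0],"gripper":[0.2,0.2,0.2,0.2,0.62,0.62,0.62,0.62,0.62,0.62,0.62,0.62,0.62,0.62]}'
python3 snap.py wrist w8;python3 - <<'E'
from h import *
from cell import telemetry
s=telemetry.observe()
go(s,(.55,-.1,.145)); go(s,(.4724,.1895,.145),64.9)
f=dict(np.load("w8.npz"));P=cloud(f);Z=P[...,2]
m=((Z>.045)&(Z<.062)).astype(np.uint8);m=cv2.morphologyEx(m,cv2.MORPH_OPEN,np.ones((3,3),np.uint8))
for c in cv2.findContours(m,cv2.RETR_EXTERNAL,cv2.CHAIN_APPROX_NONE)[0]:
    if cv2.contourArea(c)>300:
        q=Z[tuple(c[:,0,::-1].T)]; xy=ray(f,c[:,0],.054)*1000; print(c[:,0].mean(0),cv2.minEnclosingCircle(xy.astype(np.float32)),[round(float(np.median(P[int(c[:,0,1].mean())-3:int(c[:,0,1].mean())+4,int(c[:,0,0].mean())-3:int(c[:,0,0].mean())+4,2])),4)])
E
```

```text
time_s: 11.47
tool_pos: [0.4648, -0.4095, 0.1479]
orientation: [136.7, 89.8, -43.4]
force: [0.0, 0.3, -0.8]
grip_width: 0.621
t 11.52 tcp [ 0.4643 -0.4089  0.1464] jaw -90.13 down [ 0. -0. -1.] F [ 0.  -0.1 -0.4] w 0.621
shift cm [0.13, -30.91, -8.5] | jaw now -90.13 q1 -43.5 q6 46.6
shift cm [0.12, -59.84, -0.68] | jaw now -90.13 q1 -43.5 q6 46.6 | spin 0.436 rad (alt -2.706)
[259.18604651 199.45736434] ((466.3965148925781, -408.7035217285156), 18.290481567382812) [0.0541]
[271.75182482 120.00729927] ((526.785400390625, -418.0251770019531), 17.48609733581543) [0.0539]
```

View pics/w8.png

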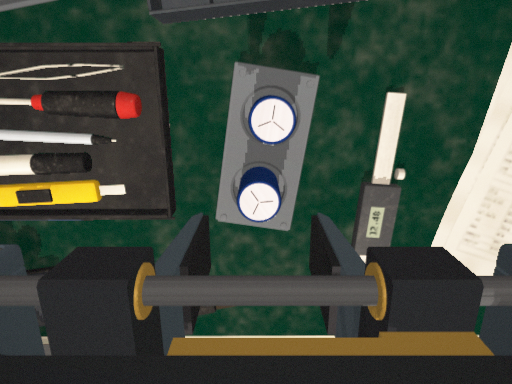

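```bash
python3 -m inch '{"xyz":[[0,-30.9,-8.5],[0,-30.9,-8.5],[0,-30.9,-8.5],[0,-30.9,-8.5],[0,-30.9,-8.5],[0,-30.9,-8.5],[0,-30.9,-8.5],[0,-30.9,-8.5],[0,-59.8,-0.7],[0,-59.8,-0.7],[0,-59.8,-0.7],[0,-59.8,-0.7],[0,-59.8,-0.7],[0,-59.8,-0.7],[0,-59.8,-0.7],[0,-59.8,-0.7],[0,-59.8,-0.7],[0,-59.8,-0.7],[0,-59.8,-0.7]],"spin":[0,0,0,0,0,0,0,0,0.436,0.436,0.436,0.436,0.436,0.436,0.436,0.436,0.436,0.436,0.436],"gripper":[0.9,0.9,0.9,0.9,0.9,0.9,0.9,0.9,0.9,0.9,0.9,0.9,0.9,0.9,0.9,0.9,0.9,0.9,0.9]}'
python3 snap.py wrist w9
```

```text
time_s: 13.1
tool_pos: [0.4723, 0.1884, 0.1452]
orientation: [48.4, 89.9, -156.7]
force: [-0.2, -0.1, 0.7]
grip_width: 0.893
t 13.15 tcp [0.4725 0.1881 0.1454] jaw -115.15 down [-0.001 -0.    -1.   ] F [ 1.5 -1.1 -0.6] w 0.900
```

View pics/w9.png

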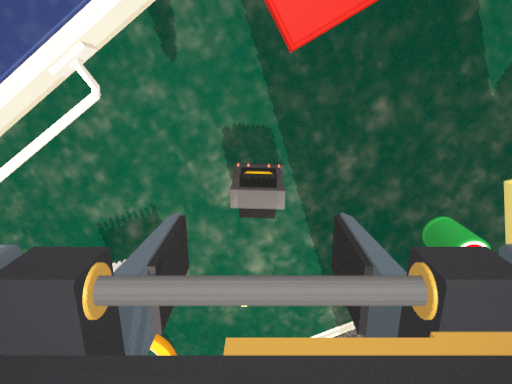

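```bash
python3 - <<'E'
from h import *
from cell import telemetry
f=dict(np.load("w9.npz"));P=cloud(f);Z=P[...,2]
m=((Z>.041)&(Z<.05)).astype(np.uint8);m[:, :215]=0;m[:,300:]=0;m[225:]=0
c=max(cv2.findContours(m,cv2.RETR_EXTERNAL,cv2.CHAIN_APPROX_NONE)[0],key=cv2.contourArea)
xy=ray(f,c[:,0],.045)*1000; print(cv2.boundingRect(c),cv2.minAreaRect(xy.astype(np.float32)))
print(ray(f,[(258,196)],.045))
go(telemetry.observe(),(.4724,.189,.040),64.9)
E
```

```text
(230, 188, 56, 22) ((473.18255615234375, 190.3839111328125), (43.40293502807617, 17.008445739746094), 63.34986114501953)
[[0.47495545 0.18899603]]
shift cm [10.54, -0.09, 0.04] | jaw now -115.15 q1 19.1 q6 134.2 | spin -0.001 rad (alt 3.141)
```

```bash
python3 -m inch '{"xyz":[[4,-0.2,0],[8,-0.2,0],[10.5,-0.2,0],[10.5,-0.2,0],[10.5,-0.2,0],[10.5,-0.2,0],[10.5,-0.2,0],[10.5,-0.2,0],[10.5,-0.2,0],[10.5,-0.2,0],[10.5,-0.2,0],[8,-0.2,0],[4,-0.2,0],[0,-0.2,0],[0,-0.2,0],[0,-0.2,0]],"spin":[0,0,0,0,0,0,0,0,0,0,0,0,0,0,0,0],"gripper":[0.9,0.9,0.9,0.9,0.9,0.2,0.2,0.2,0.2,0.2,0.2,0.2,0.2,0.2,0.2,0.2]}'
python3 snap.py wrist w10; python3 - <<'E'
from h import *
from cell import telemetry
s=telemetry.observe(); go(s,(.58,-.06,.145),85.2)
E
```

```text
time_s: 14.48
tool_pos: [0.4747, 0.1913, 0.1482]
orientation: [-135.6, 89.7, 19.3]
force: [-0.3, -0.6, -1.5]
grip_width: 0.48
t 14.53 tcp [0.4736 0.1909 0.1465] jaw -115.10 down [ 0.001  0.001 -1.   ] F [ 0.4  0.  -0.6] w 0.483
shift cm [0.16, 18.21, -20.28] | jaw now -115.10 q1 19.3 q6 134.4 | spin -0.354 rad (alt 2.787)
```

View pics/w10.png

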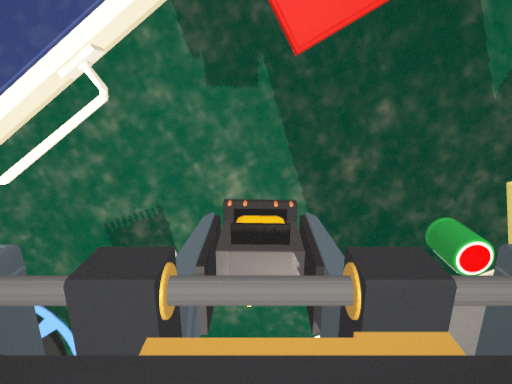

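```bash
python3 -m inch '{"xyz":[[0,18.2,-20.3],[0,18.2,-20.3],[0,18.2,-20.3],[0,18.2,-20.3],[0,18.2,-20.3],[0,18.2,-20.3],[0,18.2,-20.3],[0,18.2,-20.3],[0,18.2,-20.3],[0,18.2,-20.3]],"spin":[-0.354,-0.354,-0.354,-0.354,-0.354,-0.354,-0.354,-0.354,-0.354,-0.354],"gripper":[0.2,0.2,0.2,0.2,0.2,0.2,0.2,0.2,0.2,0.2]}'
python3 snap.py wrist w11
```

```text
time_s: 15.37
tool_pos: [0.5788, -0.0598, 0.1443]
orientation: [-6.1, 89.8, 169.0]
force: [-0.8, 0.8, -0.9]
grip_width: 0.478
t 15.42 tcp [ 0.5789 -0.0593  0.1447] jaw -94.80 down [-0.002  0.    -1.   ] F [-0.1 -0.3  0.4] w 0.483
```

View pics/w11.png

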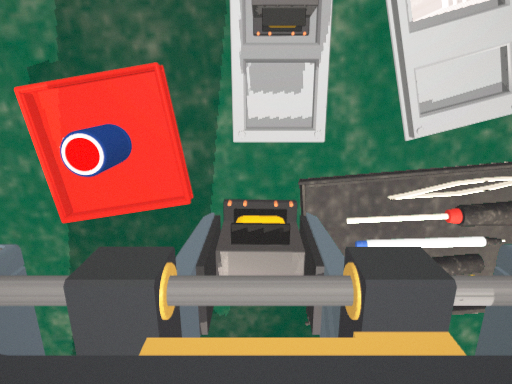

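```bash
cat > pk.py <<'E'
from h import *
def pocket(f,box,cx):
    P=cloud(f);Z=cv2.medianBlur(P[...,2].astype(np.float32),3)
    x0,y0,x1,y1=box
    for lo,hi,zz,n in((-.01,.009,.004,"floor"),(.009,.02,.014,"slab")):
        m=np.zeros(Z.shape,np.uint8); m[y0:y1,x0:x1]=((Z>lo)&(Z<hi))[y0:y1,x0:x1]
        k,l,st,c=cv2.connectedComponentsWithStats(m); 
        l=np.where(l==(1+np.argmax(st[1:,4])),1,0).astype(np.uint8) if n=="slab" else (l==l[cx[1],cx[0]]).astype(np.uint8)
        cn=max(cv2.findContours(l,cv2.RETR_EXTERNAL,cv2.CHAIN_APPROX_NONE)[0],key=cv2.contourArea)
        xy=ray(f,cn[:,0],zz)*1000
        print(n,cv2.boundingRect(cn),[np.round(a,1) for a in cv2.minAreaRect(xy.astype(np.float32))])
E
python3 - <<'E'
from pk import *
f=dict(np.load("w11.npz"))
pocket(f,(225,0,335,145),(280,90))
pocket(f,(385,0,512,140),(470,80))
cv2.imwrite("pics/pk2.png",cv2.resize(f["img"][0:150,220:512,::-1],None,fx=2.7,fy=2.7,interpolation=cv2.INTER_CUBIC))
E
```

```text
floor (246, 62, 70, 66) [array([655.3, -82.7]), array([57.1, 52.5]), np.float64(85.3)]
slab (233, 0, 98, 141) [array([671.8, -83.6]), array([ 73.9, 105. ]), np.float64(85.3)]
floor (415, 47, 92, 67) [array([ 654.5, -233.3]), array([36.7, 72.2]), np.float64(10.2)]
slab (394, 0, 118, 139) [array([ 671.3, -222.8]), array([107.4,  85. ]), np.float64(9.7)]
```

View pics/pk2.png

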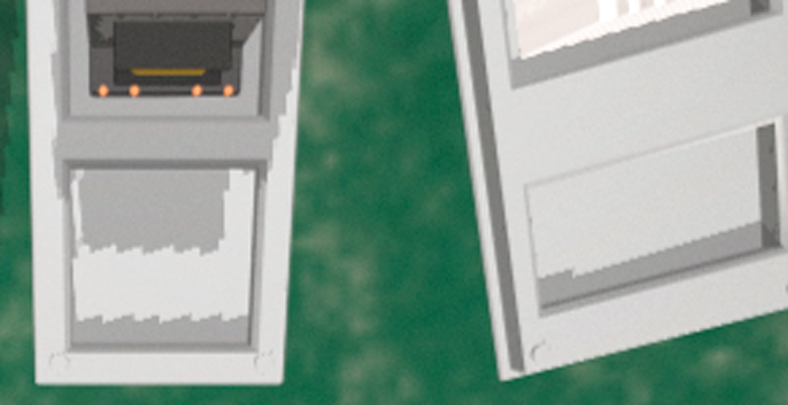

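```bash
python3 - <<'E'
from h import *
from cell import telemetry
go(telemetry.observe(),(.6555,-.0827,.046),85.3)
E
```

```text
shift cm [9.85, 1.7, -7.85] | jaw now -94.80 q1 -8.1 q6 86.7 | spin -0.002 rad (alt 3.140)
```

```bash
python3 -m inch '{"xyz":[[0,1.7,-7.8],[0,1.7,-7.8],[0,1.7,-7.8],[0,1.7,-7.8],[4,1.7,-7.8],[6.5,1.7,-7.8],[7.5,1.7,-7.8],[7.5,1.7,-7.8],[7.5,1.7,-7.8]],"spin":[0,0,0,0,0,0,0,0,0],"gripper":[0.2,0.2,0.2,0.2,0.2,0.2,0.2,0.2,0.2]}'
python3 snap.py wrist w12;python3 - <<'E'
from h import *
from cell import telemetry
go(telemetry.observe(),(.6555,-.0827,.045),85.3)
E
```

```text
time_s: 16.17
tool_pos: [0.6559, -0.0829, 0.0713]
orientation: [-9.2, 90.0, 166.0]
force: [-0.9, -0.2, -0.5]
grip_width: 0.48
t 16.22 tcp [ 0.6567 -0.0832  0.0722] jaw -94.79 down [ 0.001 -0.    -1.   ] F [ 0.5 -0.7 -0.9] w 0.480
shift cm [2.72, -0.04, 0.13] | jaw now -94.79 q1 -9.2 q6 85.6 | spin -0.002 rad (alt 3.140)
```

View pics/w12.png

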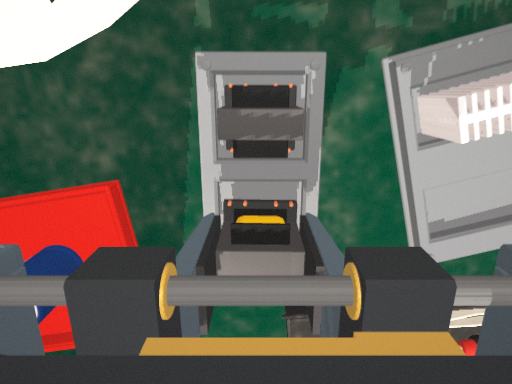

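```bash
python3 - <<'E'
from h import *
f=dict(np.load("w12.npz"));print(ray(f,[(225,200.5),(296,200.5)],.038), cloud(f)[202:206,255:265,2].mean())
E
python3 -m inch '{"xyz":[[1.5,0,0.1],[2.2,0,0.1],[2.5,0,0.1],[2.7,0,0.1],[2.8,0,0.1],[2.8,0,0.1],[2.8,0,0.1]],"spin":[0,0,0,0,0,0,0],"gripper":[0.2,0.2,0.2,0.2,0.2,0.2,0.2]}'
```

```text
[[ 0.67858977 -0.0642346 ]
 [ 0.67524518 -0.10528718]] 0.0352460706914421
time_s: 16.8
tool_pos: [0.6557, -0.0834, 0.0447]
orientation: [-69.7, 90.0, 105.5]
force: [-10.5, 3.3, 25.8]
grip_width: 0.481
```

```bash
python3 -m inch '{"xyz":[[-0.1,0,0],[-0.1,0,0],[-0.1,0,0]],"spin":[0,0,0],"gripper":[0.2,0.2,0.2]}'; python3 snap.py wrist w13; python3 - <<'E'
from h import *
f=dict(np.load("w13.npz"));P=cloud(f)
print(np.median(P[205:222,245:275,2]),np.median(P[203:206,228:292,2],axis=1))
Z=P[...,2]; print(np.round(np.median(Z[190:290:4,250:270],axis=1)*1000,1)); print("neigh",np.round(np.median(Z[60:180:6,250:270],axis=1)*1000,1))
E
```

```text
time_s: 17.05
tool_pos: [0.6557, -0.0835, 0.0447]
orientation: [-174.1, 90.0, 1.1]
force: [-3.6, 0.7, 12.0]
grip_width: 0.479
t 17.10 tcp [ 0.6557 -0.0836  0.0447] jaw -94.83 down [ 0.  0. -1.] F [-4.1  0.8 13.6] w 0.479
0.01913749403202756 [0.00874981 0.00957695 0.00989494]
[ 13.4   3.7   3.6   7.2   9.6   9.7  19.7  25.3  31.3  40.3  40.4  40.6
  40.7  40.5  40.3  45.2  48.6  48.8  48.5  48.8  48.7  48.6 114.9 116.
 117. ]
neigh [13.6 13.4  9.9  3.3  3.7 40.6 40.2 40.4 40.3 48.5 48.7 48.8 48.5 48.6
 48.5 40.5 40.4 40.5 40.8 13.6]
```

View pics/w13.png

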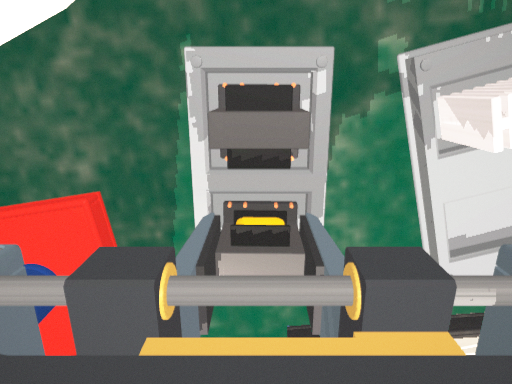

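```bash
python3 -m inch '{"xyz":[[0,0,0],[0,0,0],[0,0,0],[0,0,0],[-1,0,0],[-4,0,0],[-8,0,0],[-10,0,0],[-10,0,0],[-10,0,0],[-10,0,0]],"spin":[0,0,0,0,0,0,0,0,0,0,0],"gripper":[0.75,0.75,0.75,0.75,0.75,0.75,0.75,0.75,0.75,0.75,0.75]}'; python3 snap.py wrist w14; python3 - <<'E'
from pk import *
from cell import telemetry
go(telemetry.observe(),(.45,.25,.145),-7)
f=dict(np.load("w14.npz"));P=cloud(f);Z=P[...,2]
m=((Z>.045)&(Z<.053)).astype(np.uint8);m=cv2.morphologyEx(m,cv2.MORPH_OPEN,np.ones((3,3),np.uint8))
for c in cv2.findContours(m,cv2.RETR_EXTERNAL,cv2.CHAIN_APPROX_NONE)[0]:
    if cv2.contourArea(c)>150: print(c[:,0].mean(0),cv2.minAreaRect((ray(f,c[:,0],.049)*1000).astype(np.float32)))
E
```

```text
time_s: 18.02
tool_pos: [0.6549, -0.0834, 0.1436]
orientation: [-7.2, 90.0, 168.0]
force: [-0.8, 0.5, -0.1]
grip_width: 0.749
t 18.07 tcp [ 0.6547 -0.0834  0.1431] jaw -94.82 down [-0.001  0.    -1.   ] F [ 1.  -0.2 -1. ] w 0.750
shift cm [-0.16, -31.5, 23.2] | jaw now -94.82 q1 -9.3 q6 85.5 | spin -1.533 rad (alt 1.609)
[ 87.6875 234.4125] ((638.1082153320312, 56.58184814453125), (26.834508895874023, 9.765986442565918), 47.99565887451172)
[259.70748299 200.82993197] ((655.0283203125, -83.16262817382812), (43.522220611572266, 16.377052307128906), 85.29952239990234)
[258.91463415 113.97560976] ((720.8170776367188, -87.98023986816406), (43.50889587402344, 15.446952819824219), 85.28871154785156)
[440.7473525  100.10438729] ((719.71533203125, -217.26626586914062), (24.152631759643555, 60.98466110229492), 10.141196250915527)
```

View pics/w14.png

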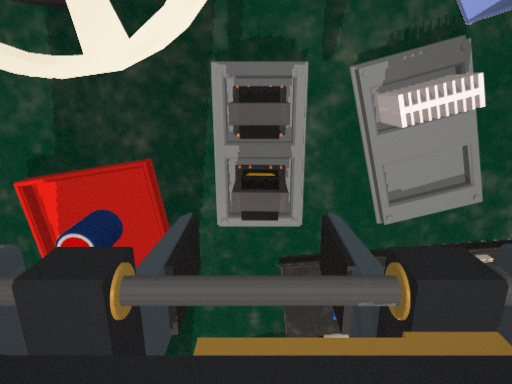

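```bash
python3 - <<'E'
from pk import *
from cell import telemetry
f=dict(np.load("w14.npz")); pocket(f,(350,35,490,222),(430,170))
go(telemetry.observe(),(.447,.327,.145),-7)
E
```

```text
floor (384, 146, 86, 57) [array([ 652.7, -233.1]), array([36.2, 72.8]), np.float64(10.3)]
slab (357, 38, 126, 184) [array([ 687.1, -223.1]), array([138. ,  89.5]), np.float64(10.0)]
shift cm [-0.15, -39.15, 24.14] | jaw now -94.82 q1 -9.3 q6 85.5 | spin -1.533 rad (alt 1.609)
```

```bash
python3 -m inch '{"xyz":[[0,-39.2,24.1],[0,-39.2,24.1],[0,-39.2,24.1],[0,-39.2,24.1],[0,-39.2,24.1],[0,-39.2,24.1],[0,-39.2,24.1],[0,-39.2,24.1],[0,-39.2,24.1],[0,-39.2,24.1],[0,-39.2,24.1],[0,-39.2,24.1],[0,-39.2,24.1],[0,-39.2,24.1],[0,-39.2,24.1],[0,-39.2,24.1],[0,-39.2,24.1]],"spin":[-1.533,-1.533,-1.533,-1.533,-1.533,-1.533,-1.533,-1.533,-1.533,-1.533,-1.533,-1.533,-1.533,-1.533,-1.533,-1.533,-1.533],"gripper":[0.75,0.75,0.75,0.75,0.75,0.75,0.75,0.75,0.75,0.75,0.75,0.75,0.75,0.75,0.75,0.75,0.75]}'; python3 snap.py wrist w15; python3 - <<'E'
from h import *
from cell import telemetry
f=dict(np.load("w15.npz"));P=cloud(f);Z=P[...,2]
m=((Z>.039)&(Z<.05)).astype(np.uint8);m=cv2.morphologyEx(m,cv2.MORPH_CLOSE,np.ones((5,5),np.uint8));m=cv2.morphologyEx(m,cv2.MORPH_OPEN,np.ones((3,3),np.uint8))
for c in cv2.findContours(m,cv2.RETR_EXTERNAL,cv2.CHAIN_APPROX_NONE)[0]:
    if cv2.contourArea(c)>150: print(c[:,0].mean(0),cv2.boundingRect(c),cv2.minAreaRect((ray(f,c[:,0],.045)*1000).astype(np.float32)))
go(telemetry.observe(),(.4467,.3267,.04),-7)
E
```

```text
time_s: 19.48
tool_pos: [0.4483, 0.3268, 0.1436]
orientation: [-47.5, 90.0, -144.6]
force: [-0.3, -0.1, 0.0]
grip_width: 0.746
t 19.53 tcp [0.4483 0.3269 0.1437] jaw -7.09 down [-0. -0. -1.] F [ 0.5 -0.2  0.7] w 0.750
[255.42647059 196.50490196] (240, 160, 31, 74) ((445.534912109375, 329.072509765625), (60.291290283203125, 23.566415786743164), 83.07233428955078)
[454.06396588 148.91897655] (415, 0, 78, 267) ((595.7651977539062, 345.4397888183594), (41.53607940673828, 210.98458862304688), 10.859570503234863)
shift cm [10.37, -0.16, 0.04] | jaw now -7.09 q1 33.7 q6 40.8 | spin -0.002 rad (alt 3.140)
```

View pics/w15.png

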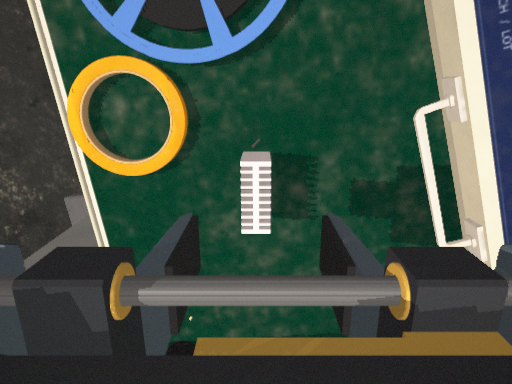

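```bash
python3 -m inch '{"xyz":[[4,-0.25,-0.15],[8,-0.25,-0.15],[10.3,-0.25,-0.15],[10.3,-0.25,-0.15],[10.3,-0.25,-0.15],[10.3,-0.25,-0.15],[10.3,-0.25,-0.15],[10.3,-0.25,-0.15],[10.3,-0.25,-0.15],[10.3,-0.25,-0.15],[10.3,-0.25,-0.15],[10.3,-0.25,-0.15],[10.3,-0.25,-0.15],[8,-0.25,-0.15],[4,-0.25,-0.15],[-1,-0.25,-0.15],[-1,-0.25,-0.15],[-1,-0.25,-0.15],[-1,-0.25,-0.15]],"spin":[0,0,0,0,0,0,0,0,0,0,0,0,0,0,0,0,0,0,0],"gripper":[0.75,0.75,0.75,0.75,0.75,0.1,0.1,0.1,0.1,0.1,0.1,0.1,0.1,0.1,0.1,0.1,0.1,0.1,0.1]}'; python3 snap.py wrist w16; python3 - <<'E'
from h import *
from cell import telemetry
s=telemetry.observe()
go(s,(.52,.0,.155),10.1);go(s,(.6547,-.2289,.155),10.1)
E
```

```text
time_s: 21.12
tool_pos: [0.4458, 0.3291, 0.1538]
orientation: [129.9, 90.0, 32.9]
force: [-0.5, 0.8, -1.3]
grip_width: 0.261
t 21.17 tcp [0.4453 0.3288 0.1528] jaw -6.99 down [-0.001 -0.001 -1.   ] F [-0.5 -0.4 -1.3] w 0.260
shift cm [-0.2, 11.42, 31.72] | jaw now -6.99 q1 34.0 q6 41.0 | spin -0.298 rad (alt 2.843)
shift cm [-0.2, 27.57, 52.8] | jaw now -6.99 q1 34.0 q6 41.0 | spin -0.298 rad (alt 2.843)
```

View pics/w16.png

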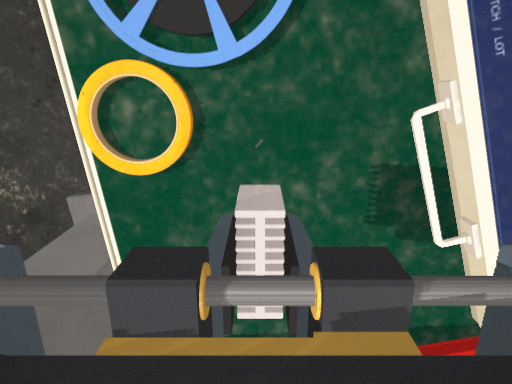

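```bash
python3 - <<'E'
from h import *
for n in("top0.npz","side0.npz","w14.npz","w11.npz"):
    f=dict(np.load(n));P=cloud(f)[f["depth"]>0].reshape(-1,3)
    m=(P[:,2]>.07)&(P[:,2]<.6)&(P[:,0]<.85)&(P[:,0]>.5)&(P[:,1]<-.03)&(P[:,1]>-.42)
    q=P[m]; print(n,len(q))
    for y0 in np.arange(-.42,-.03,.03):
        k=q[(q[:,1]>=y0)&(q[:,1]<y0+.03)]
        if len(k)>5:
            i=np.percentile(k[:,0],3); print("  y %.2f minx %.3f  z %.2f-%.2f n%d"%(y0,i,k[:,2].min(),k[:,2].max(),len(k)))
E
```

```text
top0.npz 2354
  y -0.42 minx 0.665  z 0.07-0.15 n132
  y -0.39 minx 0.663  z 0.07-0.15 n159
  y -0.36 minx 0.661  z 0.07-0.15 n183
  y -0.33 minx 0.664  z 0.07-0.31 n167
  y -0.30 minx 0.785  z 0.07-0.31 n243
  y -0.27 minx 0.779  z 0.07-0.31 n432
  y -0.24 minx 0.804  z 0.07-0.32 n423
  y -0.21 minx 0.801  z 0.23-0.30 n282
  y -0.18 minx 0.836  z 0.25-0.28 n14
  y -0.15 minx 0.843  z 0.07-0.10 n13
  y -0.09 minx 0.789  z 0.08-0.11 n131
  y -0.06 minx 0.769  z 0.08-0.11 n170
side0.npz 1622
  y -0.42 minx 0.663  z 0.08-0.15 n13
  y -0.39 minx 0.661  z 0.08-0.14 n13
  y -0.36 minx 0.659  z 0.08-0.14 n40
  y -0.33 minx 0.662  z 0.07-0.30 n122
  y -0.30 minx 0.790  z 0.11-0.31 n43
  y -0.27 minx 0.775  z 0.07-0.31 n281
  y -0.24 minx 0.804  z 0.07-0.31 n592
  y -0.21 minx 0.801  z 0.24-0.30 n317
  y -0.18 minx 0.838  z 0.25-0.53 n24
  y -0.15 minx 0.841  z 0.07-0.53 n21
  y -0.09 minx 0.792  z 0.08-0.10 n77
  y -0.06 minx 0.766  z 0.09-0.10 n74
w14.npz 59920
  y -0.18 minx 0.661  z 0.20-0.22 n1009
  y -0.15 minx 0.659  z 0.12-0.24 n16548
  y -0.12 minx 0.643  z 0.12-0.24 n11458
  y -0.09 minx 0.679  z 0.09-0.24 n9002
  y -0.06 minx 0.651  z 0.09-0.24 n21903
w11.npz 51307
  y -0.15 minx 0.574  z 0.20-0.22 n3003
  y -0.12 minx 0.595  z 0.13-0.24 n12686
  y -0.09 minx 0.573  z 0.10-0.24 n17224
  y -0.06 minx 0.576  z 0.10-0.24 n18394
```

```bash
python3 -m inch '{"xyz":[[0,11.4,31.7],[0,11.4,31.7],[0,11.4,31.7],[0,11.4,31.7],[0,11.4,31.7],[0,11.4,31.7],[0,11.4,31.7],[0,11.4,31.7],[0,11.4,31.7],[0,27.6,52.8],[0,27.6,52.8],[0,27.6,52.8],[0,27.6,52.8],[0,27.6,52.8],[0,27.6,52.8],[0,27.6,52.8],[0,27.6,52.8],[0,27.6,52.8],[0,27.6,52.8]],"spin":[-0.298,-0.298,-0.298,-0.298,-0.298,-0.298,-0.298,-0.298,-0.298,-0.298,-0.298,-0.298,-0.298,-0.298,-0.298,-0.298,-0.298,-0.298,-0.298],"gripper":[0.1,0.1,0.1,0.1,0.1,0.1,0.1,0.1,0.1,0.1,0.1,0.1,0.1,0.1,0.1,0.1,0.1,0.1,0.1]}'; python3 snap.py wrist w17; python3 - <<'E'
from h import *
from cell import telemetry
s=telemetry.observe()
go(s,(.6547,-.2289,.046),10.1)
E
```

```text
time_s: 22.75
tool_pos: [0.6544, -0.2274, 0.1521]
orientation: [-123.5, 89.8, 156.6]
force: [0.1, 0.5, -1.2]
grip_width: 0.262
t 22.80 tcp [ 0.6546 -0.2272  0.1526] jaw 10.12 down [-0.002  0.001 -1.   ] F [-0.4 -0.7 -0.6] w 0.262
shift cm [10.66, 0.0, 0.18] | jaw now 10.12 q1 -21.1 q6 -31.2 | spin 0.000 rad (alt -3.141)
```

View pics/w17.png

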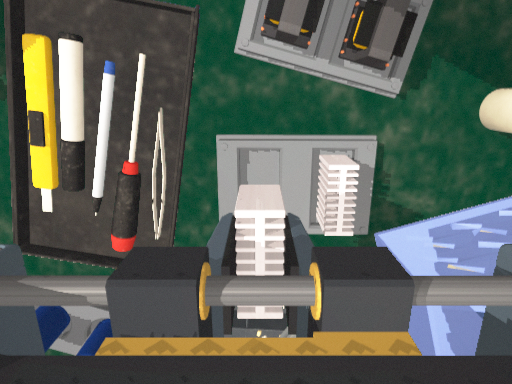

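```bash
python3 -m inch '{"xyz":[[4,0,0.15],[7,0,0.15],[8,0,0.15],[8,0,0.15],[8,0,0.15]],"spin":[0,0,0,0,0],"gripper":[0.1,0.1,0.1,0.1,0.1]}'; python3 snap.py wrist w18; python3 - <<'E'
from h import *
from cell import telemetry
s=telemetry.observe()
go(s,(.6547,-.2289,.045),10.1)
E
```

```text
time_s: 23.22
tool_pos: [0.6559, -0.2294, 0.0745]
orientation: [-125.4, 90.0, 154.7]
force: [1.0, -0.8, -0.0]
grip_width: 0.262
t 23.27 tcp [ 0.6566 -0.2298  0.0755] jaw 10.11 down [ 0.001 -0.    -1.   ] F [-0.4 -0.5 -0.1] w 0.260
shift cm [3.05, -0.17, -0.13] | jaw now 10.11 q1 -21.2 q6 -31.3 | spin 0.000 rad (alt -3.141)
```

View pics/w18.png

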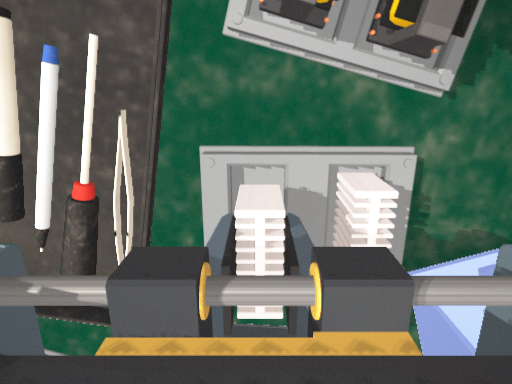

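```bash
python3 - <<'E'
from h import *
f=dict(np.load("w18.npz"));e=ray(f,[(260,185.5)],.080)[0];a=np.radians(10.1);print(e, e-.03*np.array([-np.sin(a),np.cos(a)]))
E
python3 -m inch '{"xyz":[[1.5,-0.15,-0.1],[2.3,-0.15,-0.1],[2.7,-0.15,-0.1],[2.9,-0.15,-0.1],[3,-0.15,-0.1],[3,-0.15,-0.1],[3,-0.15,-0.1]],"spin":[0,0,0,0,0,0,0],"gripper":[0.1,0.1,0.1,0.1,0.1,0.1,0.1]}'; python3 snap.py wrist w19; python3 - <<'E'
from h import *
f=dict(np.load("w19.npz"));Z=cloud(f)[...,2]
print(np.round(np.median(Z[150:260:4,252:268],axis=1)*1000,1))
E
```

```text
[ 0.64932223 -0.18863582] [ 0.65458323 -0.21817092]
time_s: 23.85
tool_pos: [0.6542, -0.2292, 0.0451]
orientation: [-126.1, 90.0, 154.0]
force: [-7.0, 2.5, 15.4]
grip_width: 0.259
t 23.90 tcp [ 0.6542 -0.2292  0.0451] jaw 10.08 down [-0.  0. -1.] F [-7.2  3.6 14.5] w 0.263
[ 0.8  1.6  2.4  7.  13.7 13.6 13.5  3.6  3.7  7.4 15.8 23.2 30.5 36.7
 42.6 48.  48.4 48.  48.2 48.3 48.3 48.  48.3 48.1 48.1 48.5 48.1 47.8]
```

View pics/w19.png

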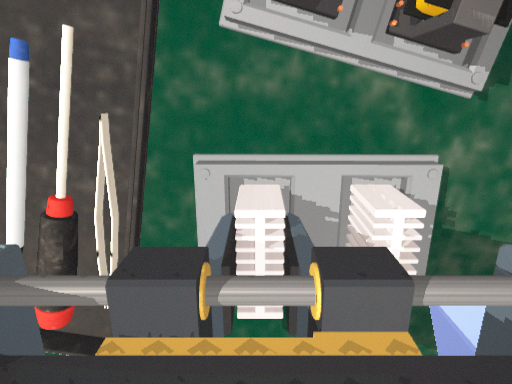

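```bash
python3 -m inch '{"xyz":[[0,0,0],[0,0,0],[0,0,0],[0,0,0],[-1,0,0],[-4,0,0],[-8,0,0],[-12,0,0],[-15,0,0],[-15,0,0],[-15,0,0],[-15,0,0]],"spin":[0,0,0,0,0,0,0,0,0,0,0,0],"gripper":[0.55,0.55,0.55,0.55,0.55,0.55,0.55,0.55,0.55,0.55,0.55,0.55]}'; python3 snap.py wrist w20; python3 snap.py top t20; python3 - <<'E'
from h import *
f=dict(np.load("w20.npz"));P=cloud(f);Z=P[...,2]
m=((Z>.043)&(Z<.053)).astype(np.uint8);m=cv2.morphologyEx(m,cv2.MORPH_CLOSE,np.ones((5,5),np.uint8));m=cv2.morphologyEx(m,cv2.MORPH_OPEN,np.ones((3,3),np.uint8))
for c in cv2.findContours(m,cv2.RETR_EXTERNAL,cv2.CHAIN_APPROX_NONE)[0]:
    if cv2.contourArea(c)>150:
        k=np.zeros_like(m);cv2.drawContours(k,[c],-1,1,-1); print(c[:,0].mean(0),cv2.minAreaRect((ray(f,c[:,0],.049)*1000).astype(np.float32)),np.median(Z[k>0]))
a=cv2.imread("pics/w20.png");b=cv2.imread("pics/t20.png")
cv2.imwrite("pics/c20.png",cv2.resize(np.hstack([a,b]),(800,300)))
E
```

```text
time_s: 24.9
tool_pos: [0.6538, -0.2291, 0.1937]
orientation: [-122.4, 90.0, 157.7]
force: [0.4, 0.3, -1.1]
grip_width: 0.547
t 24.95 tcp [ 0.6535 -0.229   0.1928] jaw 10.08 down [-0.002  0.001 -1.   ] F [-0.3 -0.3 -0.3] w 0.544
t 25.00 tcp [ 0.6534 -0.229   0.1924] jaw 10.09 down [-0.002  0.001 -1.   ] F [-0.1 -0.   0.6] w 0.548
[443.44147157 215.50501672] ((830.0252075195312, -229.33221435546875), (128.96987915039062, 8.511981964111328), 27.5022029876709) 0.04776647427280389
[330.71676301 183.4566474 ] ((718.8412475585938, -218.010009765625), (24.472484588623047, 59.33378219604492), 10.205390930175781) 0.04768606262362028
[260.04022989 183.64367816] ((654.7830200195312, -229.53909301757812), (23.715316772460938, 59.33967208862305), 10.205400466918945) 0.04765434456487211
[493.2248062  106.04651163] ((840.0721435546875, -125.27440643310547), (23.0169620513916, 35.53887939453125), 6.923086643218994) 0.050108266242763676
[370.21192053  33.54966887] ((720.4613037109375, -88.64728546142578), (44.557098388671875, 18.11979866027832), 85.55403137207031) 0.048598875497431915
[289.98305085  19.72033898] ((653.7972412109375, -89.47817993164062), (32.851959228515625, 15.889293670654297), 84.49730682373047) 0.04870568078486514
```

View pics/c20.png

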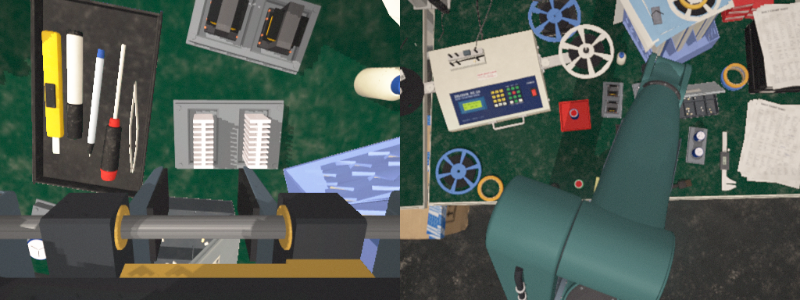

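```bash
python3 snap.py side s21; python3 - <<'E'
from h import *
f=dict(np.load("t20.npz"));P=cloud(f);Z=P[...,2]
for n,x,y,h in(("rej",.628,.066,.054),("good",.4645,-.409,.054),("trans",.655,-.083,.049)):
    m=(np.abs(Z-h)<.006)&(np.hypot(P[...,0]-x,P[...,1]-y)<.04); px=np.argwhere(m)[:,::-1]
    print(n,len(px),ray(f,px,h).mean(0).round(4) if len(px) else None,np.median(Z[m]))
a=cv2.imread("pics/s21.png");cv2.imwrite("pics/s21b.png",cv2.resize(a[120:300,170:360],None,fx=3.1,fy=3.1,interpolation=cv2.INTER_CUBIC))
E
```

```text
t 25.05 tcp [ 0.6534 -0.229   0.1924] jaw 10.09 down [-0.002  0.001 -1.   ] F [ 0.4  0.8 -0.5] w 0.545
rej 103 [0.628  0.0663] 0.053646052302752385
good 102 [ 0.4663 -0.408 ] 0.05399973035216793
trans 85 [ 0.6555 -0.0829] 0.04770942862699377
```

View pics/s21b.png

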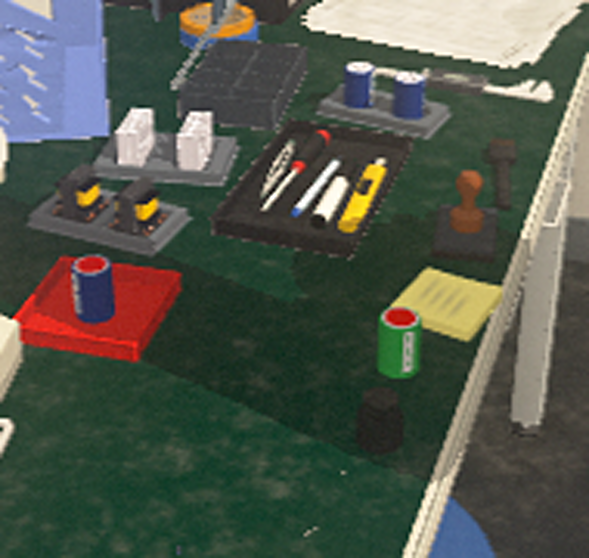

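The side view shows all four parts upright in their places: both capacitors at (358,85) and (408,95), both heat sinks at (135,138) and (195,140), both transformers at (80,190) and (138,205), and the dotted capacitor in the tray at (92,290). The loupe, the stamp and the green look-alike look unmoved, and the arm is clear.

```bash
python3 -c "
from cell import ticket
print(ticket.close_job())"
```

```text
the job is handed in; nothing more can be done
None
```

All four parts are in place and the job is handed in, at about 25 s of the 93 s. The hand-in gave no verdict, so the result rests on my own checks.

| Part | Horizontal offset from target | Top compared with expected |
|---|---|---|
| Plain capacitor | about 2 mm from pocket centre | 54 mm, same as its neighbour |
| Heat sink | under 1 mm from pocket centre | same as its neighbour |
| Transformer | under 1 mm from pocket centre | same as its neighbour |
| Dotted capacitor | under 1 mm from tray centre | 53.6 mm, 54 mm expected |

- **Other objects:** in the last side view the loupe, stamp and green look-alike looked unmoved. I judged this by eye and did not measure it. The gripper was open and clear of everything.
- **Disagreement on the heat sink pocket:** a fit to the pocket floor put the centre about 4 mm away from the value given by the slab outline and the neighbouring heat sink. The floor fit came from a slanted view, so I used the other value, and the heat sink seated fully.
- **Contact forces:** the transformer met the pocket floor with a peak wrist force of about 28 N and the heat sink with about 17 N, both well under the limit.

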